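Hold the fume filter lid at its balance point for the new gas strut

ROBOT

A 6-joint arm with a two-finger parallel gripper is mounted at the origin on the work surface. World frame = base frame: x ahead of the robot, y to its left, z up, the work surface at z = 0. Lengths are in mm, angles in rad, forces in N, time in s.
With the tool pointing down it reaches from about 275 to 750 mm from the base axis. Payload 10.2 kg.
Tool frame: the origin (TCP) lies between the finger pads; the fingertips stand 14 mm ahead of it and the grasp point (between the pads) lies 5 mm behind it (tip_reach is the distance from the TCP to the fingertips, in mm); z points along the fingers, y is the line along which they close (so a half turn about z gives the same grasp; the last joint's range is limited). The gripper opens to 85 mm and grips with 20 to 120 N. Pads are 22 mm wide; open, the fingers measure 114 mm over their backs; the gripper's body (76 mm by 85 mm) begins 54 mm behind the grasp point. The pads swing forward as they close: fully open they stand 13 mm farther back than shut.
Start: joints at [1.001, 0.313, 1.498, -0, 1.331, -0.223], TCP at [178.455, 493.746, 245.294] pointing down, gripper open.
Joint ranges: [-2.94, 2.94], [-0.97, 2.17], [0.19, 2.56], [-1.23, 4.37], [0.02, 3.11], [-2.88, 2.88]. Speed limits (rad/s): [2.39, 2.39, 3.01, 3.14, 3.14, 3.14].

INTERFACE

Orientations are given as a unit quaternion [w, x, y, z].
In Python, from rig import * gives the robot as it stands.
- The arm moves only by the tool arm_command, never from a script. Its argument "steps" is a list that holds one entry, the list of rows, each a list of 7 numbers: the opening, from 0 (shut) to 1 (fully open), then the shift along the tool's x, y, z each as a share of 0.05 m, from -1 to 1, then the turn, a rotation vector about the tool's x, y, z each as a share of 0.15 rad, from -1 to 1. A call has 1 to 8 rows; each row shifts and turns the commanded pose from where the row before left it, along the tool's axes as they then stand; what a row does not reach is not made up. A row lasts 1/8 s, in which the tool goes at most 62.5 mm and 10.7 degrees, less where a joint would pass 70% of its speed; a pose out of reach is approached as far as the arm can. A call with a number of a shift or a turn outside -1 to 1 is refused whole. A call with a gripper value outside its range is refused whole. The fingers move at their own pace and stop on an object; "squeeze" is the grip in N (left out, the last holds). Time passes only in rows, so rows that do not move let the fingers close. It gives the time, the measured TCP pose, the force, the opening and the grip force at its end, in the units of the state.
- sense(): the state, without advancing time (a new reading comes with each control period).
- capture(name): name is "scene" or "top" or "wrist"; returns the picture (384x512x3 uint8, red, green, blue); there is no depth.
- get_calibration(name): a dict with "intrinsics" (3x3 intrinsics, pixels), "rvec" (rotation vector, rad) and "tvec" (3), from world to camera coordinates, as OpenCV has them; the wrist camera has in their place "T_tool_cam" (4x4, takes a point from camera to tool coordinates, whose origin is the TCP and whose axes are the flange's). Camera axes: x right, y down, z forward; pixel columns grow to the right and rows downward; lengths in mm; the calibration is good to about 2 mm. A picture is of the moment at which its call begins: read the wrist's pose just before it. get_calibration takes no time and is no camera call.
- finish_job(): hands the job in; it is judged then, once.
The state is a dict: "time_s": time; "joints": joint angles; "dq": joint speeds; "tau": joint torques, N m; "eef_pos": TCP position; "ee_rot": TCP orientation; "force": force on the tool from outside, world axes, zero at the start; "wrist_torque": the same for the moment, N m; "grip_width": opening from 0.0 (shut) to 1.0 (fully open); "grip_force": force on a finger pad.
Only numpy, scipy, OpenCV 4.12 (cv2) and the standard library are available. Lean on these libraries where they do the work, as an engineer would, in place of code of your own. Each camera call takes 0.05 s, during which the arm holds its last target. There are 200 camera calls.

TASK

The worn gas strut has been taken off the laser marker's fume filter box, so nothing props its lid. Press the red latch pedal all the way down to its stop so that the lid springs free, then take the blue lid by its black bar handle and swing it up to its balance point, where it would fall neither shut nor over backwards. Finish still gripping the bar and holding the lid steady there, so that the new strut can be clipped on; do not let the lid drop or go over against its back stop, and leave the strut, tape, pen and bottle where they lie.

Things in the scene. Friction and masses are not known exactly. Their poses are not given: they have to be found in the camera images.
- filter_box: Grey box with blue lid, fixed on the bench, 200 deep (x) x 260 (y) x 120 mm high. Origin: centre of its underside. +x points from its front (red latch pedal) to its rear (lid hinge; duct stub, 62 mm round, 55 mm long); +z up. It stands sideways: its front faces the robot's left, +-20 degrees. The latch hook rises from the pedal's pin close before the front face, to 120 mm height.
- pedal (a joint): Latch pedal, rad: 0 at rest (level, sprung up), 0.30 fully down on its stop. Some 3 N on the tread starts it, 10 N holds it at the stop. From about 0.2 rad its hook is off the lid, and a spring ejector lifts the lid by itself to about 0.1 rad; let go, the pedal springs back and the lid stays lifted.
- pedal_pin (a point): Middle of the pedal's pivot pin: box x = -118 mm, y = 0, 55 mm above the bench; the pin is level, along box y. The outer end goes down, the hook above the pin swings outwards.
- tread: Red ribbed tread on the pedal's outer end, 52 (x) x 72 (y) x 6 mm, turns with the pedal. Origin: centre of its underside; at rest at box x = -210 mm, y = 0, 58 mm above the bench (92 mm from the pin). It goes down 27 mm to the stop. Press on its top, 6 mm above the origin.
- lid (a joint): Lid angle, rad: 0 shut (level, latched), about 0.1 sprung up off the latch, 1.57 upright, 1.95 against its back stop. It swings freely up and to the rear. BALANCE POINT: 1.52 (3 degrees short of upright, whatever the lid's weight); below it the lid falls shut, above it falls over backwards: only your grip keeps it there.
- lid_hinge (a point): Middle of the lid's hinge axis, at the box's rear top edge: box x = +100 mm, y = 0, 120 mm above the bench. The axis is level, along box y. The lid is 204 mm long from here to its front edge, 264 mm wide, 6 mm thick, with a clear window.
- lid_bar: Black bar of the lid's bow handle, 12 mm round, straight for 118 mm along box y between posts; its centre stands 40 mm off the lid's outer face, 24 mm from the front edge. Origin: bar centre. At lid angle q it lies, from the hinge, -0.180 cos q + 0.046 sin q (m) along box x and 0.180 sin q + 0.046 cos q up. Lid and bar: about 0.6 kg. The bar can turn between the pads as the lid swings.
- gas_strut: Bystander, loose: the new gas strut, black tube and steel rod with grey end fittings, 222 mm long, 18 mm thick, lying on the bench. Origin: centre of its underside.
- tape_roll: Bystander, loose: pinkish tape roll standing on its flat side, 90 mm across, 50 mm high. Origin: centre of its underside.
- marker_pen: Bystander, loose: black and grey marker pen, 137 mm long, 19 mm thick, lying on the bench. Origin: centre of its underside.
- alcohol_bottle: Bystander, loose: small green bottle with a white cap, 54 mm across, 130 mm high. Origin: centre of its underside.

How it is judged:
By the outcome, as a careful person would: the job done as asked, in the order asked, and still so for the second after the job is handed in, while the arm keeps its last pose, push and grip.
It also fails if it takes over 61 s, if anything falls off the work surface, if the arm or the gripper's body presses on something with over 40 N, if the wrist force passes 120 N, or if a joint passes its speed limit or range.

## Working session

There is one attempt and no reset: what is moved stays moved. The work goes in short steps, Python scripts to look and compute and a tool call to move; the robot and the scene stay as the last step left them, time stands still between calls to the robot, and variables do not carry over. Pictures are saved under pics/ and viewed, at most 10 in all, crops included, and the job is handed in when it is done.

Besides the shell and the picture viewer there is one more tool, called after ">>>" as a command line: name --argument value ..., lists and objects as JSON in quotes. arm_command: Moves the arm, as the interface text tells. Its arguments: {"type":"object","properties":{"steps":{"type":"array"},"squeeze":{"type":"number"}},"required":["steps"]}

```bash
mkdir -p pics
cat > h.py <<'E'
from rig import *
import numpy as np, cv2
from scipy.spatial.transform import Rotation as R
def cal(n):
    c=get_calibration(n);return np.array(c["intrinsics"],float),R.from_rotvec(np.ravel(c["rvec"])).as_matrix(),np.ravel(c["tvec"]).astype(float)
def ray(n,uv):
    K,r,t=cal(n);d=r.T@np.linalg.inv(K)@np.array([uv[0],uv[1],1.]);return -r.T@t,d/np.linalg.norm(d)
def plane(n,uv,z):
    o,d=ray(n,uv);return o+d*(z-o[2])/d[2]
def proj(n,P):
    K,r,t=cal(n);p=K@(r@np.asarray(P,float)+t);return p[:2]/p[2]
def tri(l):
    A=np.zeros((3,3));b=np.zeros(3)
    for n,uv in l:
        o,d=ray(n,uv);M=np.eye(3)-np.outer(d,d);A+=M;b+=M@o
    x=np.linalg.solve(A,b);return x
def save(n,f):
    im=capture(n);cv2.imwrite("pics/"+f,im[:,:,::-1]);return im
def st():
    s=sense();return s
E
python3 - <<'E'
from h import *
s=sense();print(s)
a=save("scene","s0.png");b=save("top","t0.png")
v=np.hstack([a,b]);cv2.imwrite("pics/both0.png",cv2.resize(v,(800,300),interpolation=cv2.INTER_AREA)[:,:,::-1])
for n,im in(("scene",a),("top",b)):
    print(n,cal(n)[1].round(2).tolist(),ray(n,(256,192))[0])
E
```

```text
{'time_s': 0.0, 'joints': array([ 1.00057754e+00,  3.13440295e-01,  1.49842296e+00, -8.17345287e-06,
        1.33102927e+00, -2.23388736e-01]), 'dq': array([-1.02287453e-03, -1.43935055e-03, -4.30740435e-04, -2.21706041e-04,
       -5.72037273e-04, -5.72288052e-05]), 'tau': array([-3.53105706e-04, -4.12266254e+01, -2.59739453e+01, -2.48178821e-04,
        4.16024282e-03,  4.80474071e-06]), 'eef_pos': array([178.33095655, 493.52726785, 244.74535763]), 'ee_rot': array([-2.47520675e-04,  1.72546160e-01,  9.85001218e-01, -6.00968467e-04]), 'force': array([ 0.27026817, -0.19654038, -0.87696857]), 'wrist_torque': array([-0.00315188,  0.01409131, -0.01993813]), 'grip_force': 0.0, 'grip_width': 0.9959072286011765}
scene [[0.45, 0.89, 0.0], [0.75, -0.38, -0.54], [-0.48, 0.25, -0.84]] [1015.45030039 -228.28384019  883.09373122]
top [[0.0, -1.0, 0.01], [-1.0, -0.0, -0.09], [0.09, -0.01, -1.0]] [ 425.98418945    9.941626   1366.750488  ]
```

View pics/s0.png

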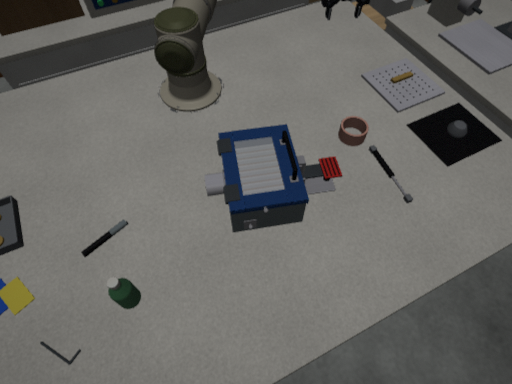

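View pics/t0.png

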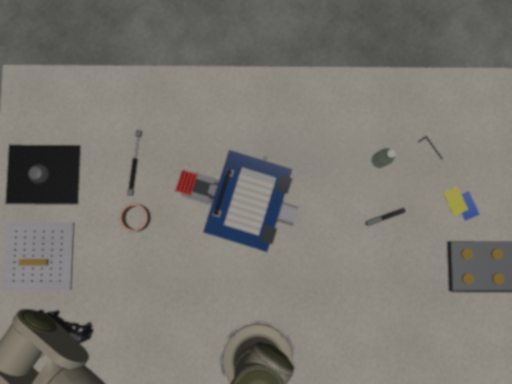

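The scene picture shows the box at about (262,175) with the red tread at (330,168) and the bar from (285,138) to (295,180). The top picture has the tread at (187,183), the bar from (230,172) to (217,214), and the strut and tape left of the tread.

Run:
```python
from h import *
ims={n:cv2.imread(f"pics/{f}")[:,:,::-1] for n,f in(("scene","s0.png"),("top","t0.png"))}
box={"scene":(200,120,350,235),"top":(165,140,310,260)}
red={};quad={};bar={}
for n,im in ims.items():
    x0,y0,x1,y1=box[n];h=cv2.cvtColor(np.ascontiguousarray(im),cv2.COLOR_RGB2HSV)
    roi=np.zeros(h.shape[:2],np.uint8);roi[y0:y1,x0:x1]=1
    m=(((h[...,0]<8)|(h[...,0]>172))&(h[...,1]>150)&(h[...,2]>70)).astype(np.uint8)*roi
    m=cv2.morphologyEx(m,cv2.MORPH_CLOSE,np.ones((5,5)))
    c=max(cv2.findContours(m,0,2)[0],key=cv2.contourArea);r=cv2.minAreaRect(c);M=cv2.moments(c);red[n]=(M["m10"]/M["m00"],M["m01"]/M["m00"]);print(n,"red",red[n],r,m.sum())
    b=((h[...,0]>100)&(h[...,0]<125)&(h[...,1]>120)&(h[...,2]>50)).astype(np.uint8)*roi
    c=max(cv2.findContours(b,0,2)[0],key=cv2.contourArea);hl=cv2.convexHull(c)
    q=cv2.approxPolyDP(hl,8,True)[:,0];print(n,"blue",q.tolist(),cv2.minAreaRect(c))
    hm=np.zeros_like(m);cv2.fillPoly(hm,[hl],1);hm=cv2.erode(hm,np.ones((5,5)))
    d=(im.max(2)<45).astype(np.uint8)*hm
    k,l,s,ce=cv2.connectedComponentsWithStats(d)
    for i in range(1,k):
        if s[i,4]>25:
            p=np.argwhere(l==i)[:,::-1].astype(np.float32);print(n,"dark",s[i].tolist(),ce[i].round(1),cv2.minAreaRect(p))
t=tri(list(red.items()));print("tread tri",t,[plane(n,red[n],64).round(1) for n in red])
for n in red: print(n,red[n],proj(n,t))
big=[cv2.resize(np.ascontiguousarray(ims[n][b[1]:b[3],b[0]:b[2]]),None,fx=s,fy=s,interpolation=2) for (n,b),s in zip(box.items(),(2.6,2.6))]
H=max(i.shape[0] for i in big);big=[cv2.copyMakeBorder(i,0,H-i.shape[0],0,0,0) for i in big]
cv2.imwrite("pics/crop.png",np.hstack(big)[:,:,::-1])
```

```text
scene red (329.80514504652433, 167.14559386973178) ((329.8500061035156, 167.0499725341797), (22.135942459106445, 16.76007080078125), 71.56504821777344) 339
scene blue [[286, 125], [308, 199], [231, 211], [219, 134]] ((262.66473388671875, 166.32080078125), (78.8416519165039, 79.677978515625), 81.25383758544922)
scene dark [282, 131, 16, 49, 241] [289.7 154. ] ((289.4676513671875, 154.87696838378906), (49.47349548339844, 7.380305290222168), 75.25643920898438)
scene dark [222, 139, 8, 10, 26] [226.1 142.8] ((225.5, 143.5), (9.0, 7.0), 90.0)
top red (186.2722222222222, 182.34259259259258) ((186.35000610351562, 182.45001220703125), (14.862703323364258, 20.23857307434082), 18.434947967529297) 301
top blue [[228, 161], [282, 193], [266, 249], [205, 231]] ((245.8345184326172, 204.72955322265625), (65.38188171386719, 74.62840270996094), 17.354022979736328)
top dark [215, 171, 15, 43, 97] [221.5 192.9] ((221.7248077392578, 191.9174346923828), (2.4903481006622314, 44.2515754699707), 16.699243545532227)
tread tri [566.98354122 230.41278711  59.38691025] [array([569.3, 227.3,  64. ]), array([566.8, 230.2,  64. ])]
scene (329.80514504652433, 167.14559386973178) [330.01463737 167.13240826]
top (186.2722222222222, 182.34259259259258) [186.43612243 182.44133348]
```

View pics/crop.png

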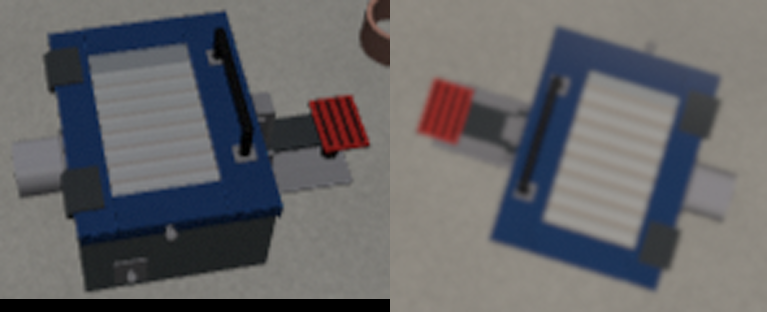

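Run:
```python
from h import *
ims={n:cv2.imread(f"pics/{f}")[:,:,::-1] for n,f in(("scene","s0.png"),("top","t0.png"))}
# bar centre + direction
P=tri([("scene",(289.5,154.9)),("top",(221.9,192.1))]);print("bar c",P)
A=tri([("scene",(285,134.5)),("top",(229.2,171.5))]);B=tri([("scene",(294.4,177)),("top",(215.9,213))]);print("bar ends",A,B,(A+B)/2,np.linalg.norm(A-B))
d=(A-B);print("bar angle deg",np.degrees(np.arctan2(d[1],d[0])))
# lid rect in top at z=126
h=cv2.cvtColor(np.ascontiguousarray(ims["top"]),cv2.COLOR_RGB2HSV)
b=((h[...,0]>100)&(h[...,0]<125)&(h[...,1]>100)&(h[...,2]>45)).astype(np.uint8);b[:140]=0;b[260:]=0;b[:,:165]=0;b[:,310:]=0
c=max(cv2.findContours(b,0,1)[0],key=cv2.contourArea)[:,0]
hl=cv2.convexHull(np.array([plane("top",p,126)[:2] for p in c],np.float32))
r=cv2.minAreaRect(hl);print("lid",r)
th=np.arctan2(230.4-r[0][1],567-r[0][0]);print("front dir by tread deg",np.degrees(th))
b1=np.array([P[0],P[1]]);t=np.array([567,230.4]);print("tread-bar",np.linalg.norm(t-b1),"expected 130", np.degrees(np.arctan2(*(t-b1)[::-1])))
```

```text
bar c [528.95365933 108.77494548 143.64552924]
bar ends [568.75164519  71.55512315 285.43389342] [479.24537858 156.74110842 -57.07044783] [523.99851188 114.14811579 114.1817228 ] 364.1115867723399
bar angle deg -43.583317590698044
lid ((505.4294738769531, 33.76958465576172), (199.9180450439453, 253.4122314453125), 73.10372161865234)
front dir by tread deg 72.6131907688307
tread-bar 127.43695666780694 expected 130 72.62944888522496
```

>>> arm_command --steps '[[[0,-0.76,-0.19,0,0,0,0],[0,-0.76,-0.19,0,0,0,0],[0,-0.76,-0.19,0,0,0,0],[0,-0.76,-0.19,0,0,0,0],[0,-0.76,-0.19,0,0,0,0],[0,-0.76,-0.19,0,0,0,0],[0,-0.76,-0.19,0,0,0,0],[0,-0.76,-0.19,0,0,0,0]]]' --squeeze 30

```text
time_s: 1.1
eef_pos: [439.4, 318.0, 245.0]
ee_rot: [-0.0, 0.173, 0.985, -0.0]
force: [0.3, 0.9, 0.6]
grip_width: 0.002
grip_force: 0.0
```

>>> arm_command --steps '[[[0,-0.76,-0.19,0,0,0,0],[0,-0.76,-0.19,0,0,0,0],[0,-0.76,-0.19,0,0,0,0],[0,-0.76,-0.19,0,0,0,0],[0,0,0,0,0,0,-0.33],[0,0,0,0,0,0,0]]]'

```text
time_s: 1.85
eef_pos: [568.5, 231.3, 244.7]
ee_rot: [-0.001, 0.149, 0.989, -0.0]
force: [-0.4, 0.6, -0.3]
grip_width: -0.003
grip_force: 0.0
```

```bash
cat >> h.py <<'E'
def tool():
    s=sense();q=s["ee_rot"];return s,R.from_quat([q[1],q[2],q[3],q[0]]).as_matrix()
def units(target):
    s,M=tool();return (M.T@(np.asarray(target,float)-s["eef_pos"])/50).round(3)
F=np.array([np.cos(np.radians(72.9)),np.sin(np.radians(72.9)),0]);O=np.array([505,31,0.])
E
python3 - <<'E'
from h import *
s,M=tool();print(s["time_s"],s["eef_pos"],M.round(3).tolist(),s["force"]);print(units([567,230.5,110]))
print(get_calibration("wrist"))
save("wrist","w1.png")
# bar with the ends matched right
A=tri([("scene",(285,134.5)),("top",(215.9,213))]);B=tri([("scene",(294.4,177)),("top",(229.2,171.5))]);print(A,B)
E
```

```text
1.85 [568.53366566 231.32086349 244.71022383] [[-0.956, 0.294, -0.001], [0.294, 0.956, -0.0], [0.001, -0.0, -1.0]] [-0.35907245  0.62400868 -0.32267777]
[ 0.022 -0.023  2.694]
{'intrinsics': array([[281.90355702,   0.        , 255.15178051],
       [  0.        , 281.90355702, 195.15780996],
       [  0.        ,   0.        ,   1.        ]]), 'T_tool_cam': array([[ 7.43200385e-04, -9.50920980e-01, -3.09432928e-01,
         8.00721131e+01],
       [ 9.99999678e-01,  6.13421370e-04,  5.16702915e-04,
         3.55634993e-01],
       [-3.01530872e-04, -3.09433212e-01,  9.50921130e-01,
        -1.28482954e+02],
       [ 0.00000000e+00,  0.00000000e+00,  0.00000000e+00,
         1.00000000e+00]])}
[466.75337561 126.60200238 154.19685149] [592.668411    88.20872373 134.01672354]
```

View pics/w1.png

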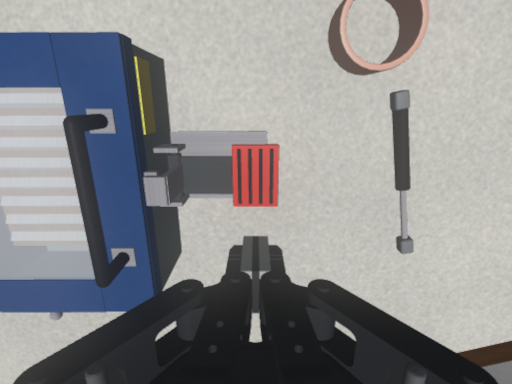

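The wrist picture shows the red tread at (233–279,145–207), the bar from (75,122) to (103,282), and the hook at (165,185).

```bash
cat >> h.py <<'E'
def wray(uv,pos,M):
    c=get_calibration("wrist");T=np.array(c["T_tool_cam"]);d=np.linalg.inv(c["intrinsics"])@np.array([uv[0],uv[1],1.])
    d=M@T[:3,:3]@d;return pos+M@T[:3,3],d/np.linalg.norm(d)
def wplane(uv,z,pos,M):
    o,d=wray(uv,pos,M);return o+d*(z-o[2])/d[2]
def trir(rs):
    A=np.zeros((3,3));b=np.zeros(3)
    for o,d in rs:
        m=np.eye(3)-np.outer(d,d);A+=m;b+=m@o
    return np.linalg.solve(A,b)
def loc(P): # box coordinates: x, y, z
    d=np.asarray(P)-O;return np.array([-d@F,d@np.array([F[1],-F[0],0]),d[2]])
E
python3 - <<'E'
from h import *
s,M=tool();p=s["eef_pos"];np.save("w1p.npy",np.vstack([p,M]))
im=cv2.imread("pics/w1.png");h=cv2.cvtColor(im,cv2.COLOR_BGR2HSV)
m=(((h[...,0]<8)|(h[...,0]>172))&(h[...,1]>150)&(h[...,2]>60)).astype(np.uint8)
m=cv2.morphologyEx(m,cv2.MORPH_CLOSE,np.ones((7,7)));c=max(cv2.findContours(m,0,2)[0],key=cv2.contourArea)
q=np.array([wplane(x,64,p,M)[:2] for x in c[:,0]],np.float32);r=cv2.minAreaRect(q);print("tread",r)
ce=c[:,0].min(0)/2+c[:,0].max(0)/2;rs=wray(ce,p,M);print("tri tread",trir([rs,ray("top",(186.3,182.4)),ray("scene",(329.8,167.1))]))
e=[((77,122),(229.4,171),(295,180)),((102,281),(215.8,213.5),(284.5,134))]
# image up is -x tool = +x world?
for w,t,sc in e:
    for t2,s2 in ((t,sc),):
        P=trir([wray(w,p,M),ray("top",t2),ray("scene",s2)]);print(P,loc(P),"wplane166",wplane(w,166,p,M),plane("top",t2,166))
P=[wplane(x,120+6,p,M) for x in ((121,36),(160,310))];print("lid front corners",P,[loc(x) for x in P])
E
```

```text
tread ((567.2809448242188, 231.96728515625), (49.916324615478516, 67.46125030517578), 72.95899200439453)
tri tread [566.9416856  230.91604148  58.94984634]
[545.05336452  97.14369667 106.00974817] [-74.99698758  18.83381195 106.00974817] wplane166 [466.6809116  130.26032571 166.        ] [590.14095293  86.18001825 166.        ]
[510.99764309 118.9937824  219.40183078] [-85.86739149 -20.14121502 219.40183078] wplane166 [592.00815688  87.27334207 166.        ] [464.38380495 124.72171874 166.        ]
lid front corners [array([413.37673849, 170.14351304, 126.        ]), array([662.01303635,  97.5192438 , 126.        ])] [array([-106.05146421, -128.48667717,  126.        ]), array([-109.74679285,  130.51262329,  126.        ])]
```

>>> arm_command --steps '[[[0,0.02,0,0.8,0,0,0],[0,0,0,0.8,0,0,0],[0,0,0,0.8,0,0,0],[0,0,0,0.8,0,0,0],[0,0,0,0,0,0,0]]]'

```text
time_s: 2.52
eef_pos: [565.9, 231.9, 83.0]
ee_rot: [-0.003, 0.148, 0.989, -0.001]
force: [-0.1, -0.6, 0.4]
grip_width: -0.001
grip_force: 0.0
```

>>> arm_command --steps '[[[0,0,0,0.12,0,0,0],[0,0,0,0.12,0,0,0],[0,0,0,0.12,0,0,0],[0,0,0,0,0,0,0]]]'

```text
time_s: 3.02
eef_pos: [568.6, 232.5, 68.5]
ee_rot: [0.002, 0.148, 0.989, 0.001]
force: [2.8, 3.0, 3.2]
grip_width: 0.003
grip_force: 1.7
```

>>> arm_command --steps '[[[0,0,0,0.1,0,0,0],[0,0,0,0.1,0,0,0],[0,0,0,0,0,0,0]]]'

```text
time_s: 3.4
eef_pos: [568.5, 232.0, 58.6]
ee_rot: [0.001, 0.148, 0.989, 0.0]
force: [-0.8, 0.4, 7.1]
grip_width: 0.002
grip_force: 4.0
```

>>> arm_command --steps '[[[0,0,0,0.08,0,0,0],[0,0,0,0.06,0,0,0],[0,0,0,0,0,0,0]]]'

```text
time_s: 3.78
eef_pos: [568.3, 231.3, 51.8]
ee_rot: [0.001, 0.148, 0.989, -0.0]
force: [-2.4, -3.2, 10.7]
grip_width: -0.001
grip_force: 4.6
```

>>> arm_command --steps '[[[0,0,0,0.04,0,0,0],[0,0,0,0,0,0,0]]]'

```text
time_s: 4.03
eef_pos: [568.5, 231.5, 51.2]
ee_rot: [0.001, 0.148, 0.989, -0.0]
force: [-5.4, -4.7, 19.6]
grip_width: 0.001
grip_force: 8.6
```

>>> arm_command --steps '[[[0,0,0,0.02,0,0,0],[0,0,0,0,0,0,0],[0,0,0,0,0,0,0]]]'

```text
time_s: 4.4
eef_pos: [568.6, 231.5, 51.0]
ee_rot: [0.002, 0.148, 0.989, -0.0]
force: [-7.8, -5.1, 26.3]
grip_width: 0.002
grip_force: 11.5
```

>>> arm_command --steps '[[[0,0,0,-0.3,0,0,0],[0,0,0,-0.6,0,0,0],[0,0,0,-0.8,0,0,0],[0.6,0,0,-0.8,0,0,0],[0.6,0,0,-0.8,0,0,0],[0.6,0,0,-0.8,0,0,0],[0.6,0,0,0,0,0,0],[0.6,0,0,0,0,0,0]]]'

```text
time_s: 5.4
eef_pos: [567.2, 231.7, 251.4]
ee_rot: [-0.001, 0.148, 0.989, -0.0]
force: [0.7, 0.0, -1.4]
grip_width: 0.6
grip_force: 0.0
```

Run:
```python
from h import *
s,M=tool();p=s["eef_pos"];np.save("w2p.npy",np.vstack([p,M]));print(s["time_s"],p,s["force"],units([526.9,102.2,260]))
save("wrist","w2.png")
save("scene","s2.png");save("top","t2.png")
```

```text
5.4 [567.2448739  231.67203266 251.44261251] [ 0.66485991  0.03173174 -1.40498111] [ 0.013 -2.712 -0.169]
```

View pics/w2.png

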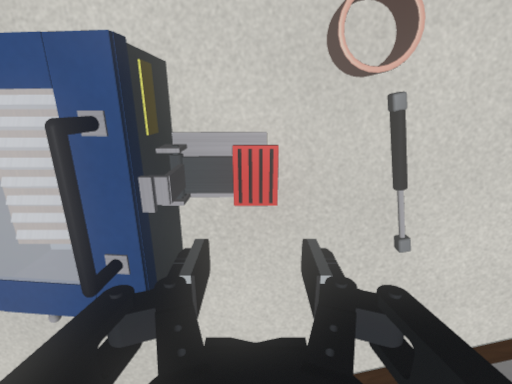

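The wrist picture shows the lid sprung up: the bar now runs from (56,126) to (88,290). I move over the bar and look again.

>>> arm_command --steps '[[[0.6,0,-0.68,-0.15,0,0,0],[0.6,0,-0.68,-0.15,0,0,0],[0.6,0,-0.68,0,0,0,0],[0.6,0,-0.68,0,0,0,0],[0.6,0,0,0,0,0,0],[0.6,0,0,0,0,0,0]]]'

```text
time_s: 6.3
eef_pos: [527.8, 102.1, 266.9]
ee_rot: [-0.0, 0.148, 0.989, 0.0]
force: [-0.0, 0.3, -0.6]
grip_width: 0.599
grip_force: 0.0
```

Run:
```python
from h import *
s,M=tool();p=s["eef_pos"];np.save("w3p.npy",np.vstack([p,M]));print(s["time_s"],p)
save("wrist","w3.png")
```

```text
6.3 [527.79717167 102.12568608 266.9305651 ]
```

View pics/w3.png

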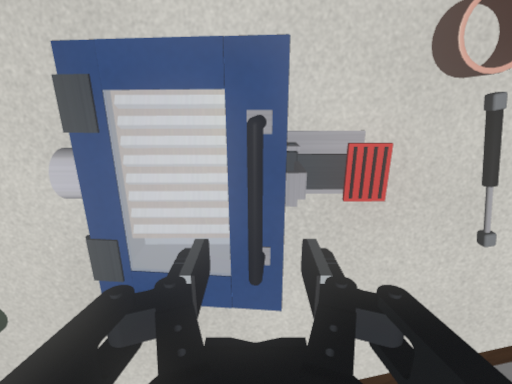

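The bar runs from (257,120) to (256,281), centred between the fingers. The lid's rear edge runs from about (56,42) to (104,306).

Run:
```python
from h import *
W=[];I=[]
for k in "123":
    a=np.load(f"w{k}p.npy");W.append((a[0],a[1:]));
I=[cv2.cvtColor(cv2.imread(f"pics/w{k}.png"),cv2.COLOR_BGR2GRAY) for k in "123"]
def barcol(im,row,c0):  # middle of dark run near c0
    g=im[row,c0-25:c0+25]; d=np.flatnonzero(g<50); return c0-25+d.mean(),len(d)
for r in (150,200,240): print(r,[barcol(I[1],r,int(56+12+(r-126)*.195)-10),barcol(I[2],r,256)])
E1=trir([wray((56,126),*W[1]),wray((257,120),*W[2])]);E2=trir([wray((88,290),*W[1]),wray((256,281),*W[2])])
C=(E1+E2)/2;print("bar",E1,E2,C,loc(C),np.linalg.norm(E1-E2))
b=cv2.cvtColor(cv2.imread("pics/w3.png"),cv2.COLOR_BGR2HSV);m=((b[...,0]>100)&(b[...,0]<130)&(b[...,1]>110)&(b[...,2]>50))
rows=[50,60,145,160,180,200,220];pts=[]
for r in rows:
    u=np.flatnonzero(m[r,:150])[0];P=wplane((u,r),120+6*1,*W[2]);pts.append(loc(P));
print("lid rear edge box x,y",np.round(pts,1).tolist())
q=0.1;print("expected bar",loc([0,0,0])*0+[100-180*np.cos(q)+46*np.sin(q),0,120+180*np.sin(q)+46*np.cos(q)])
T=C.copy();T[2]-=5;print("units to grasp",units(T))
```

```text
150 [(np.float64(68.0), 3), (np.float64(nan), 0)]
200 [(np.float64(77.5), 4), (np.float64(nan), 0)]
240 [(np.float64(85.5), 6), (np.float64(261.0), 1)]
bar [463.97382811 123.57389259 185.32526503] [588.9150646   84.65284206 188.09048454] [526.44444635 104.11336733 186.70787478] [-76.18677776  -1.00182628 186.70787478] 130.89234962369716
lid rear edge box x,y [[99.1, -122.7, 126.0], [99.0, -114.9, 126.0], [98.9, -41.4, 126.0], [98.8, -27.0, 126.0], [98.8, -7.1, 126.0], [97.7, 13.8, 126.0], [97.6, 35.7, 126.0]]
expected bar [-74.50841258   0.         183.7402066 ]
units to grasp [0.036 0.025 1.704]<stdin>:7: RuntimeWarning: Mean of empty slice.
  ret = ret.dtype.type(ret / rcount)
```

>>> arm_command --steps '[[[0.6,0.03,0.03,0.5,0,0,0],[0.6,0,0,0.5,0,0,0],[0.6,0,0,0.45,0,0,0],[0.6,0,0,0.27,0,0,0],[0.3,0,0,0,0,0,0],[0,0,0,0,0,0,0],[0,0,0,0,0,0,0],[0,0,0,0,0,0,0]]]' --squeeze 30

```text
time_s: 7.35
eef_pos: [526.7, 102.5, 181.7]
ee_rot: [0.0, 0.148, 0.989, -0.001]
force: [-1.5, -7.3, -1.3]
grip_width: 0.126
grip_force: 30.3
```

>>> arm_command --steps '[[[0,0,0,0,0,0,0],[0,0,0,0,0,0,0]]]'

```text
time_s: 7.6
eef_pos: [526.7, 102.5, 181.8]
ee_rot: [0.0, 0.148, 0.989, -0.001]
force: [-1.0, -7.4, -1.5]
grip_width: 0.13
grip_force: 30.3
```

```bash
cat >> h.py <<'E'
def barat(q): return O-F*(100-180*np.cos(q)+46*np.sin(q))+np.array([0,0,120+180*np.sin(q)+46*np.cos(q)])
E
python3 - <<'E'
from h import *
s,M=tool();p=s["eef_pos"];print(p,s["force"],s["grip_width"],s["grip_force"])
off=p-barat(0.1);print("TCP minus bar model(0.1)",off)
prev=barat(0.1)
for q in np.arange(0.1,1.53,0.1).tolist()+[1.52]:
    b=barat(q);print(round(q,2),b.round(1),(M.T@(b-prev)/50).round(3));prev=b
E
```

```text
[526.73324767 102.46372534 181.7642801 ] [-1.01732292 -7.39876712 -1.53808719] 0.1299797459836019 30.323149859905243
TCP minus bar model(0.1) [-0.1752302   0.24910505 -1.9759265 ]
0.1 [526.9 102.2 183.7] [0. 0. 0.]
0.2 [524.8  95.3 200.8] [-0.    -0.146 -0.342]
0.3 [522.2  86.8 217.1] [ 0.    -0.179 -0.325]
0.4 [519.1  76.8 232.5] [ 0.    -0.211 -0.306]
0.5 [515.6  65.3 246.7] [ 0.    -0.24  -0.283]
0.6 [511.6  52.6 259.6] [ 0.    -0.267 -0.258]
0.7 [507.4  38.7 271.1] [ 0.    -0.292 -0.23 ]
0.8 [502.8  23.7 281.2] [ 0.    -0.313 -0.2  ]
0.9 [497.9   7.9 289.6] [ 0.    -0.331 -0.168]
1.0 [492.8  -8.6 296.3] [ 0.    -0.347 -0.134]
1.1 [487.5 -25.7 301.3] [ 0.    -0.358 -0.098]
1.2 [482.2 -43.2 304.4] [ 0.    -0.366 -0.062]
1.3 [476.7 -60.9 305.7] [ 0.    -0.371 -0.025]
1.4 [471.3 -78.7 305.2] [ 0.    -0.371  0.012]
1.5 [465.8 -96.3 302.8] [ 0.    -0.368  0.049]
1.52 [464.8 -99.8 302.1] [ 0.    -0.073  0.014]
```

```bash
cat >> h.py <<'E'
def plan(qs,off=2.0,dmax=0.5):
    s,M=tool();p=s["eef_pos"].copy();rows=[]
    D=np.array([F[1],-F[0],0])*-1 # tool x
    for q,t in qs:
        z=np.array([0,0,-1.])*np.cos(t)+F*np.sin(t);y=np.cross(z,D);Mt=np.column_stack([D,y,z])
        tgt=barat(q)+off*z
        d=M.T@(tgt-p)/50;w=R.from_matrix(M.T@Mt).as_rotvec()/0.15
        rows.append([0]+d.round(2).tolist()+w.round(2).tolist());p=tgt;M=Mt
    return rows
E
python3 - <<'E'
from h import *
qs=np.linspace(0.1,1.45,29)[1:]
r=plan([(q,0.5*min(1,(q-.1)/1.2)) for q in qs])
for x in r: print(x)
E
```

```text
[0, -0.0, -0.07, -0.17, -0.15, 0.0, 0.01]
[0, 0.0, -0.07, -0.16, -0.13, 0.0, 0.0]
[0, -0.0, -0.07, -0.16, -0.13, 0.0, 0.0]
[0, 0.0, -0.08, -0.16, -0.13, 0.0, -0.0]
[0, -0.0, -0.08, -0.16, -0.13, -0.0, -0.0]
[0, -0.0, -0.09, -0.16, -0.13, 0.0, 0.0]
[0, 0.0, -0.09, -0.15, -0.13, -0.0, -0.0]
[0, -0.0, -0.1, -0.15, -0.13, 0.0, 0.0]
[0, -0.0, -0.1, -0.15, -0.13, -0.0, -0.0]
[0, 0.0, -0.1, -0.15, -0.13, -0.0, 0.0]
[0, 0.0, -0.11, -0.14, -0.13, 0.0, 0.0]
[0, 0.0, -0.11, -0.14, -0.13, -0.0, 0.0]
[0, -0.0, -0.12, -0.14, -0.13, -0.0, -0.0]
[0, -0.0, -0.12, -0.13, -0.13, -0.0, -0.0]
[0, 0.0, -0.12, -0.13, -0.13, 0.0, 0.0]
[0, -0.0, -0.13, -0.13, -0.13, -0.0, -0.0]
[0, 0.0, -0.13, -0.12, -0.13, 0.0, 0.0]
[0, 0.0, -0.13, -0.12, -0.13, 0.0, 0.0]
[0, -0.0, -0.14, -0.11, -0.13, -0.0, -0.0]
[0, 0.0, -0.14, -0.11, -0.13, -0.0, -0.0]
[0, 0.0, -0.14, -0.11, -0.13, 0.0, 0.0]
[0, -0.0, -0.15, -0.1, -0.13, -0.0, 0.0]
[0, 0.0, -0.15, -0.1, -0.13, -0.0, -0.0]
[0, -0.0, -0.15, -0.09, -0.13, 0.0, 0.0]
[0, 0.0, -0.15, -0.09, -0.12, -0.0, -0.0]
[0, -0.0, -0.16, -0.08, 0.0, 0.0, 0.0]
[0, 0.0, -0.16, -0.08, 0.0, 0.0, 0.0]
[0, 0.0, -0.17, -0.07, 0.0, 0.0, 0.0]
```

>>> arm_command --steps '[[[0,0,-0.07,-0.17,-0.15,0,0],[0,0,-0.07,-0.16,-0.13,0,0],[0,0,-0.07,-0.16,-0.13,0,0],[0,0,-0.08,-0.16,-0.13,0,0],[0,0,-0.08,-0.16,-0.13,0,0],[0,0,-0.09,-0.16,-0.13,0,0],[0,0,-0.09,-0.15,-0.13,0,0],[0,0,-0.1,-0.15,-0.13,0,0]]]'

```text
time_s: 8.6
eef_pos: [516.3, 68.4, 242.9]
ee_rot: [0.013, 0.148, 0.986, 0.079]
force: [5.8, -1.0, -5.5]
grip_width: 0.126
grip_force: 29.3
```

Run:
```python
from h import *
s,M=tool();p=s["eef_pos"];b=p-2*M[:,2];print(s["joints"].round(2),p,s["force"],s["grip_width"],s["grip_force"])
l=loc(b);print(l,"q",np.arctan2(l[2]-120,100-l[0])-np.arctan2(46,180),"r",np.hypot(l[2]-120,l[0]-100))
```

```text
[-0.17  0.27  1.56  0.17  1.28 -1.49] [516.2978995   68.40571633 242.90078245] [ 5.84256079 -1.01095095 -5.46638319] 0.12606599674874716 29.342845380306244
[-3.87533471e+01 -2.02871515e-01  2.44874883e+02] q 0.4826020927602003 r 186.6714431622411
```

Going well; the lid follows the arc. Continue.

>>> arm_command --steps '[[[0,0,-0.1,-0.15,-0.13,0,0],[0,0,-0.1,-0.15,-0.13,0,0],[0,0,-0.11,-0.14,-0.13,0,0],[0,0,-0.11,-0.14,-0.13,0,0],[0,0,-0.12,-0.14,-0.13,0,0],[0,0,-0.12,-0.13,-0.13,0,0],[0,0,-0.12,-0.13,-0.13,0,0],[0,0,-0.13,-0.13,-0.13,0,0]]]'

```text
time_s: 9.6
eef_pos: [500.0, 14.6, 287.1]
ee_rot: [0.025, 0.146, 0.977, 0.156]
force: [6.0, 0.7, -2.4]
grip_width: 0.124
grip_force: 29.2
```

>>> arm_command --steps '[[[0,0,-0.13,-0.12,-0.13,0,0],[0,0,-0.13,-0.12,-0.13,0,0],[0,0,-0.14,-0.11,-0.13,0,0],[0,0,-0.14,-0.11,-0.13,0,0],[0,0,0,0,0,0,0]]]'

```text
time_s: 10.22
eef_pos: [490.4, -17.1, 300.3]
ee_rot: [0.031, 0.145, 0.97, 0.194]
force: [5.7, 3.1, 4.3]
grip_width: 0.123
grip_force: 29.7
```

Run:
```python
from h import *
s,M=tool();p=s["eef_pos"];b=p-2*M[:,2];print(s["joints"].round(2),p,s["force"],s["grip_width"],s["grip_force"])
l=loc(b);q=np.arctan2(l[2]-120,100-l[0])-np.arctan2(46,180);print(l,"q",q,"r",np.hypot(l[2]-120,l[0]-100))
t=np.arctan2(M[:,2]@F,-M[2,2]);print("tilt",t)
qs=np.append(np.arange(q+.05,1.5,.05),1.52)
for x in plan([(a,min(.5,t+.02*(i+1))) for i,a in enumerate(qs)]):print(x)
```

```text
[-0.47  0.17  1.58  0.39  1.47 -1.8 ] [490.38493914 -17.11787385 300.27900692] [5.70416751 3.07074992 4.27118749] 0.12263327824258062 29.684673249721527
[5.10592894e+01 1.72467911e-01 3.02124348e+02] q 1.0580760471157928 r 188.58544861440689
tilt 0.3958305776022561
[0, 0.0, -0.18, -0.07, -0.13, 0.02, 0.01]
[0, 0.0, -0.15, -0.11, -0.13, 0.0, 0.0]
[0, -0.0, -0.16, -0.1, -0.13, -0.0, -0.0]
[0, -0.0, -0.16, -0.1, -0.13, -0.0, 0.0]
[0, -0.0, -0.16, -0.09, -0.13, 0.0, -0.0]
[0, 0.0, -0.16, -0.09, -0.03, -0.0, -0.0]
[0, -0.0, -0.17, -0.08, 0.0, 0.0, 0.0]
[0, 0.0, -0.17, -0.07, 0.0, 0.0, 0.0]
[0, -0.0, -0.22, -0.07, 0.0, 0.0, 0.0]
```

>>> arm_command --steps '[[[0,0,-0.17,-0.08,-0.13,0,0],[0,0,-0.15,-0.11,-0.13,0,0],[0,0,-0.16,-0.1,-0.13,0,0],[0,0,-0.16,-0.1,-0.13,0,0],[0,0,-0.16,-0.09,-0.13,0,0],[0,0,-0.16,-0.09,0,0,0],[0,0,-0.17,-0.08,0,0,0],[0,0,0,0,0,0,0]]]'

```text
time_s: 11.22
eef_pos: [471.4, -79.6, 305.1]
ee_rot: [0.038, 0.143, 0.959, 0.24]
force: [3.1, 0.2, 6.7]
grip_width: 0.129
grip_force: 31.3
```

Run:
```python
from h import *
s,M=tool();p=s["eef_pos"];b=p-2*M[:,2];print(s["time_s"],s["joints"].round(2),p,s["force"],s["grip_width"],s["grip_force"])
np.save("w4p.npy",np.vstack([p,M]))
l=loc(b);q=np.arctan2(l[2]-120,100-l[0])-np.arctan2(46,180);print(l,"q",q,"r",np.hypot(l[2]-120,l[0]-100))
t=np.arctan2(M[:,2]@F,-M[2,2]);print("tilt",t)
a=save("scene","s4.png");c=save("top","t4.png");w=save("wrist","w4.png")
k=[cv2.resize(np.ascontiguousarray(x),(400,300),interpolation=3) for x in (a[100:250,180:380],c[130:280,150:350],w)]
k.append(np.zeros_like(k[0]))
cv2.imwrite("pics/m4.png",np.vstack([np.hstack(k[:2]),np.hstack(k[2:])])[:,:,::-1])
```

```text
11.225 [-0.65  0.18  1.58  0.46  1.56 -1.98] [471.37016103 -79.55951927 305.07981977] [3.05682407 0.24505013 6.72062383] 0.12883664427086305 31.292858719825745
[116.50402251   0.35833532 306.84328075] q 1.4086979519416554 r 187.57077149777618
tilt 0.49126540936920166
```

View pics/m4.png

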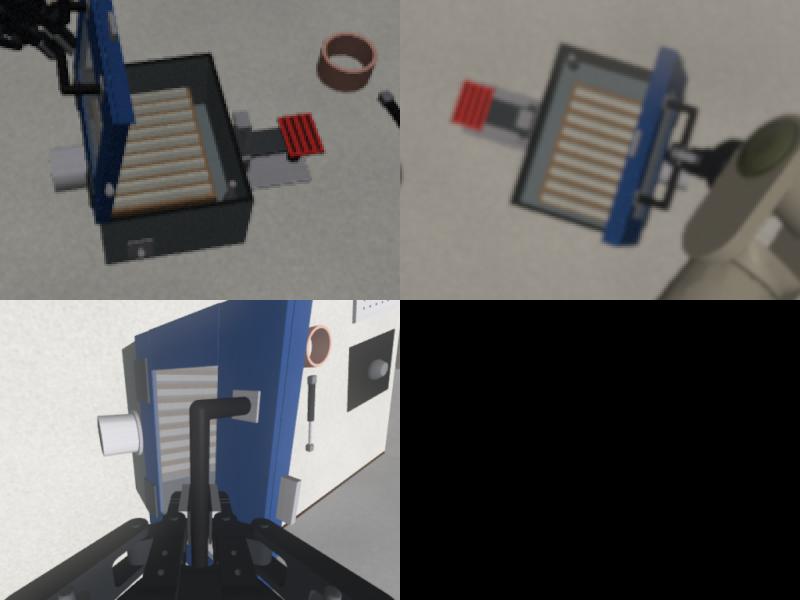

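The pictures show the lid nearly upright, the bar gripped and the tape and strut untouched. A small move to 1.52 remains.

>>> arm_command --steps '[[[0,0,-0.12,-0.04,0,0,0],[0,0,-0.12,-0.04,0,0,0],[0,0,-0.1,-0.05,0,0,0],[0,0,0,0,0,0,0],[0,0,0,0,0,0,0],[0,0,0,0,0,0,0]]]'

```text
time_s: 12.12
eef_pos: [466.2, -96.4, 302.7]
ee_rot: [0.038, 0.143, 0.959, 0.24]
force: [3.8, -1.9, 7.5]
grip_width: 0.12
grip_force: 31.4
```

Run:
```python
from h import *
s,M=tool();p=s["eef_pos"];b=p-2*M[:,2];print(s["time_s"],p,s["force"],s["grip_width"],s["grip_force"])
np.save("w5p.npy",np.vstack([p,M]))
l=loc(b);print(l,"q",np.arctan2(l[2]-120,100-l[0])-np.arctan2(46,180))
a=save("scene","s5.png");c=save("top","t5.png");w=save("wrist","w5.png")
for n,i in(("scene",a),("top",c)):
    for q in (1.42,1.52,1.62):
        z=np.array([0,0,1.])
        # lid free edge (middle of thickness) ends, y=+-132
        print(n,q,[proj(n,O-F*(100-204*np.cos(q)+3*np.sin(q))+z*(120+204*np.sin(q)+3*np.cos(q))+y*np.array([F[1],-F[0],0])).round(1).tolist() for y in(-132,132)])
k=[cv2.resize(np.ascontiguousarray(x),(400,600),interpolation=3) for x in (a[85:235,170:270],c[140:290,220:320])]
cv2.imwrite("pics/m5.png",np.hstack(k)[:,:,::-1])
```

```text
12.125 [466.177495   -96.42894712 302.69956868] [ 3.7978421  -1.9344263   7.51285679] 0.11953945834310509 31.37285739183426
[134.15427479   0.35614987 304.46318321] q 1.5036773808749127
scene 1.42 [[221.7, 75.5], [236.1, 160.5]]
scene 1.52 [[213.3, 75.8], [226.1, 161.3]]
scene 1.62 [[204.9, 76.9], [216.0, 162.8]]
top 1.42 [[258.4, 254.0], [288.8, 155.5]]
top 1.52 [[266.1, 256.4], [296.4, 157.7]]
top 1.62 [[273.8, 258.9], [304.0, 160.1]]
```

View pics/m5.png

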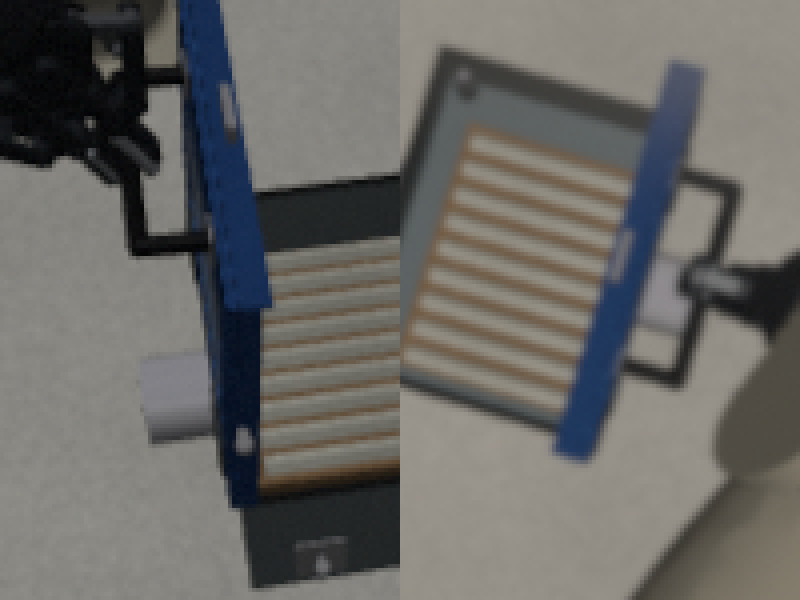

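The lid edge lies within a pixel of where 1.51 rad would put it: top view corners (268,254) and (296,157), scene corner (227,161). I move the last 2 mm, then check that it is still.

>>> arm_command --steps '[[[0,0,-0.04,-0.01,0,0,0],[0,0,0,0,0,0,0],[0,0,0,0,0,0,0],[0,0,0,0,0,0,0],[0,0,0,0,0,0,0],[0,0,0,0,0,0,0]]]' --squeeze 40

```text
time_s: 13.02
eef_pos: [465.6, -98.3, 302.4]
ee_rot: [0.038, 0.143, 0.959, 0.24]
force: [4.6, -0.9, 8.5]
grip_width: 0.125
grip_force: 39.0
```

Run:
```python
from h import *
s,M=tool();b=s["eef_pos"]-2*M[:,2];l=loc(b);print(s["time_s"],s["force"],abs(s["dq"]).max(),s["grip_force"])
q=np.arctan2(l[2]-122,99.2-l[0])-np.arctan2(46,180);print(l,q)
if abs(q-1.52)<.02: print(finish_job())
```

```text
13.025 [ 4.61093165 -0.85073498  8.48213324] 0.0027093135024456394 39.03364598751068
[136.09918877   0.37432612 304.11831085] 1.52050073330232
the job is handed in; nothing more can be done
None
```

I pressed the pedal to its stop and swung the lid up. The job was handed in at 13 s with the bar still gripped and the lid steady at about 1.52 rad (from the arm's pose; the camera check just before agreed to about 0.01 rad).

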